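Set the guarded, recessed thermostat of the sample warmer

TASK

Switch the sample warmer on: slide the guard plate off the recess, reach in and push the sunken thermostat knob down to its bottom, gently so as not to strain the lock inside, turn it clockwise from the single mark to the triple mark, let it rise and then let go of it, so that it stays there by itself. Then slide the guard fully shut again, let go, and leave the things standing around undisturbed.

Things in the scene. Friction and masses are not known exactly. Their poses are not given: they have to be found in the camera images.
- warmer: White control box of the sample warmer, fixed on the trolley; 120 mm (its x) by 210 mm (its y) by 70 mm high. Origin: centre of its underside; at yaw 0 its front faces the robot. A round recess 88 mm in diameter, 37.5 mm deep, is sunk in its top, centred at y = -53 mm in the box's frame; the knob stands in it. 8 mm high guide rails run along the top's long edges.
- guard (a joint): Flat steel guard plate, 106 x 98 x 4 mm, lying on the top of the box and covering the recess. Joint value in m: 0 = fully shut over the recess, grows as the plate slides along the box's +y, 0.102 = fully open (end stop). It starts shut or up to 10 mm open. About 1.5 N moves it; it stays where it is left.
- guard_grip (a point): Middle of the guard's upright black grip bar: 40 mm long along the box's x, 12 mm thick along its y (the way the plate slides), 18 mm high; this point lies 9 mm below the top of the bar and 9 mm above the plate's upper face. Moves with the guard; its axes are those of the box.
- selector (a joint): Turn of the thermostat knob about the recess's upright axis, in rad: 0 = single mark (off), grows clockwise seen from above, hard end 1.5. A weak spring pulls it back to 0 (0.05 N m at most). It turns only while pushed down to its bottom. The lock is passed at 1.1 rad: turn to 1.2 to 1.45, raise the fingers so that the knob rises, then let go; it stays at about 1.1. Short of that it does not stay.
- selector_grip (a point): Middle of the knob's black bar grip, on its axis: 40 mm long (point x), 12 mm thick (point y), 15 mm high; the point is 7.5 mm below the bar's top, 59 mm above the trolley top when the knob is up. 7.5 mm under it is the top face of a round skirt, 48 mm diameter, on which fingertips beside the bar can push. The bar's top lies 3.5 mm below the recess's rim. Turns and sinks with the knob.
- lock_ring: Unseen lock in the box under the knob (origin: knob axis, trolley top level). The knob is sprung up (3 N, 6 N at most) until it meets a firm bottom 3.5 to 15 mm down; that depth changes every start and is not measured, so feel for it. Only the last 1.5 mm are free to turn: keep 8 to 12 N in all on it while turning. Over 15 N on the lock (about 19 N push) or a hard twist against it strains it.
- specimen_cup: Bystander: specimen cup with a screw lid, 46 mm diameter, 59 mm high; origin under its centre.
- antiseptic: Bystander: dark green bottle with a nozzle, 41 x 61 x 99 mm; origin under its centre.
- tape_roll: Bystander: dark roll of tape lying flat, 59 mm diameter, 19 mm high; origin under its centre.
- cotton_buds: Bystander: clear tub of cotton buds, 77 mm diameter, 80 mm high; origin under its centre.

How it is judged (in metres and radians):
On the way, in this order (a step that is already met when the one before it is completed fails the run):
1. the guard is slid off the recess (value of joint guard above 0.085 m), for 0.2 s.
2. with the guard open, the knob stands past its lock at the triple mark (value of joint selector above 1 rad and value of joint guard above 0.07 m), for 0.2 s.
3. the guard is shut again (value of joint guard below 0.006 m), for 0.2 s.
At the end, for the whole second after the job is handed in: The knob rests by itself at the triple mark (1.0 to 1.3 rad), the guard is shut to within 6 mm and at rest, and nothing is held (value of joint selector between 1 and 1.3 rad and value of joint guard below 0.006 m and velocity of joint guard below 0.01 m/s); the robot touches nothing.
It fails at once if the lock inside is strained with more than 15 N (contact force between lock_ring and anything else above 15 N).
It fails at once if a bystander is moved by more than 20 mm (distance of any of specimen_cup, antiseptic, tape_roll, cotton_buds from where it was at the start of the episode above 0.02 m).
It also fails if it takes over 72 s, if anything falls off the work surface, if the arm or the gripper's body presses on something with over 40 N, if the wrist force passes 120 N, or if a joint passes its speed limit or range.

ROBOT

A 6-joint arm with a two-finger parallel gripper is mounted at the origin on a cart in front of the work surface, level with it; the furniture and walls round the work are solid. World frame = base frame: x ahead of the robot, y to its left, z up, the work surface at z = 0. Lengths are in m, angles in degrees, forces in N, time in s.
With the tool pointing down it reaches from about 0.325 to 0.85 m from the base axis. Payload 15.5 kg.
Tool frame: the origin (TCP) lies at the very end of the fingers, on their centre line; the grasp point (between the pads) lies arm.grip_depth behind it (arm.grip_depth is the distance from the TCP to the grasp point, in m); z points along the fingers, y is the direction in which the jaws open and shut (so a half turn about z gives the same grasp; the last joint's range is limited). The gripper opens to 91 mm and grips with 3 to 60 N. Pads are 32 mm wide; open, the fingers measure 118 mm over their backs; the gripper's body (76 mm by 178 mm) begins 60 mm behind the grasp point.
Start: joints at [-82.305, 28.281, 77.091, -0, 74.628, -5.472], TCP at [0.142, -0.609, 0.214] pointing down, gripper open.
Joint ranges: [-166.48, 166.48], [-47.26, 123.95], [12.59, 153.08], [-70.14, 250.14], [6.76, 159.57], [-176.63, 176.63]. Speed limits (degrees/s): [108.29, 108.29, 147.25, 172.46, 172.46, 172.46].

INTERFACE

Orientations are given as a 3x3 rotation matrix whose columns are the frame's x, y, z axes.
In Python, from rig import arm gives the robot as it stands. Calls block until the motion is done:
- arm.move_to(position, orientation): joint-space move of the TCP to a pose.
- arm.move_l(position, orientation=None, feed=0.15): straight line of the TCP; orientation=None keeps the orientation; feed is the mean speed in m/s.
- arm.move_joints(angles): joint-space move.
- arm.grip(opening): finger opening in m; the grip force is fixed at half the most; returns when the fingers have stopped.
- arm.sleep(seconds).
- arm.solve_ik(position, orientation): joint angles nearest the present ones, or None.
- arm.snapshot(name): name is "scene" or "side" or "wrist"; returns the picture (420x560x3 uint8, red, green, blue); there is no depth.
- arm.get_calibration(name): a dict with "intrinsics" (3x3 intrinsics, pixels), "cam_to_world" (4x4, takes a point from camera to world coordinates). Camera axes: x right, y down, z forward; pixel columns grow to the right and rows downward; lengths in m; the calibration is good to about 2 mm. The wrist camera is an equidistant fisheye: a pixel r from the principal point sees the ray r / f radians off the axis. A picture is of the moment at which its call begins: read the wrist's pose just before it. get_calibration takes no time and is no camera call; for the wrist camera it gives the pose at the moment of the call.
A pose or a line that the arm cannot do raises arm.Unreachable and nothing moves.
- arm.sign_off(): hands the job in, once; it reports no verdict.
Readings, each from a call of its own:
- arm.current_t(): time.
- arm.current_joint_positions(): joint angles.
- arm.current_dq(): joint speeds.
- arm.current_tau(): joint torques, N m.
- arm.current_ee_pos(): TCP position.
- arm.current_tool_rot(): TCP orientation.
- arm.current_force(): force on the tool from outside, world axes, zero at the start.
- arm.current_torque(): the same for the moment, N m.
- arm.current_width(): finger opening in m.
Only numpy, scipy, OpenCV 4.12 (cv2) and the standard library are available. Lean on these libraries where they do the work, as an engineer would, in place of code of your own. Each camera call takes 0.05 s, during which the arm holds its last target.

## Working session

There is one attempt and no reset: what is moved stays moved. The work goes in short steps, each a Python script; the robot and the scene stay as the last script left them, time stands still between calls to the robot, and variables do not carry over. Pictures are saved under pics/ and viewed, and the job is handed in when it is done.

```bash
ls; mkdir -p pics
python3 - <<'E'
from rig import arm
import cv2, numpy as np
for n in ["scene","side","wrist"]:
    c=arm.get_calibration(n)
    im=arm.snapshot(n); cv2.imwrite(f"pics/{n}0.png",im[:,:,::-1])
    print(n,c["intrinsics"].round(1).tolist(),c["cam_to_world"].round(4).tolist())
print(arm.grip_depth,arm.current_t(),arm.current_force(),arm.current_width())
E
```

```text
pics
scene [[446.5, 0.0, 273.2], [0.0, 446.5, 206.3], [0.0, 0.0, 1.0]] [[-0.8881, -0.2471, 0.3876, 0.1742], [-0.4594, 0.452, -0.7646, 0.7078], [0.0138, -0.8571, -0.515, 0.5401], [0.0, 0.0, 0.0, 1.0]]
side [[382.1, 0.0, 285.6], [0.0, 382.1, 208.9], [0.0, 0.0, 1.0]] [[-0.8165, -0.207, 0.539, 0.0311], [-0.5773, 0.3029, -0.7583, 0.6846], [-0.0063, -0.9303, -0.3668, 0.3969], [0.0, 0.0, 0.0, 1.0]]
wrist [[325.2, 0.0, 284.7], [0.0, 325.2, 207.8], [0.0, 0.0, 1.0]] [[0.2287, -0.9431, -0.2413, 0.2109], [-0.9735, -0.2219, -0.0555, -0.5933], [-0.0012, 0.2476, -0.9689, 0.3841], [0.0, 0.0, 0.0, 1.0]]
0.0188 0.15 [ 0.13208924  1.26954392 -0.62906717] 0.09115423489973759
```

View pics/scene0.png

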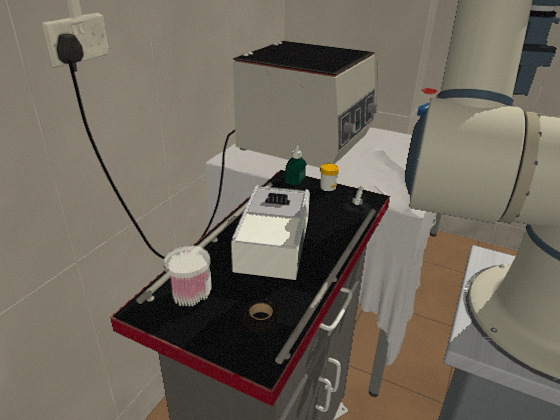

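View pics/side0.png

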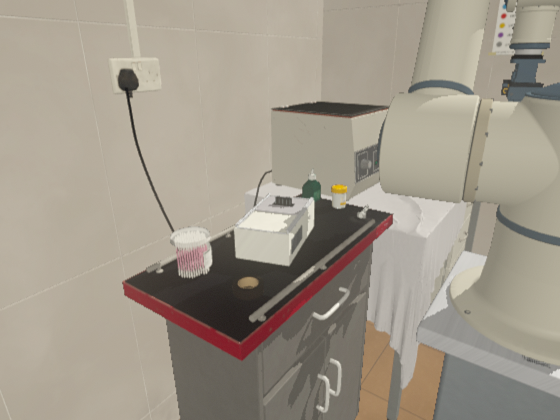

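View pics/wrist0.png

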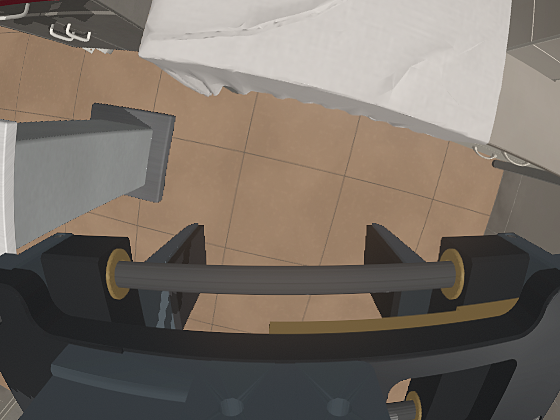

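The scene view shows the warmer from (235,270) to (310,188), with its guard and grip at (277,199). The tub is at (188,275), the tape at (261,312), the bottle at (296,168) and the cup at (329,178). I'll enlarge the crop next.

Run:
```python
import cv2
a=cv2.imread("pics/scene0.png")[175:285,215:330]
cv2.imwrite("pics/scene0c.png",cv2.resize(a,None,fx=5,fy=5,interpolation=cv2.INTER_CUBIC))
a=cv2.imread("pics/side0.png")[180:270,225:335]
cv2.imwrite("pics/side0c.png",cv2.resize(a,None,fx=6,fy=6,interpolation=cv2.INTER_CUBIC))
```

```text
(no output)
```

View pics/scene0c.png

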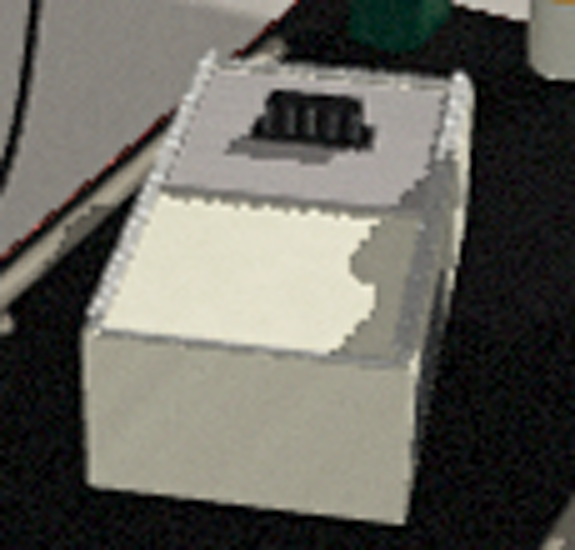

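View pics/side0c.png

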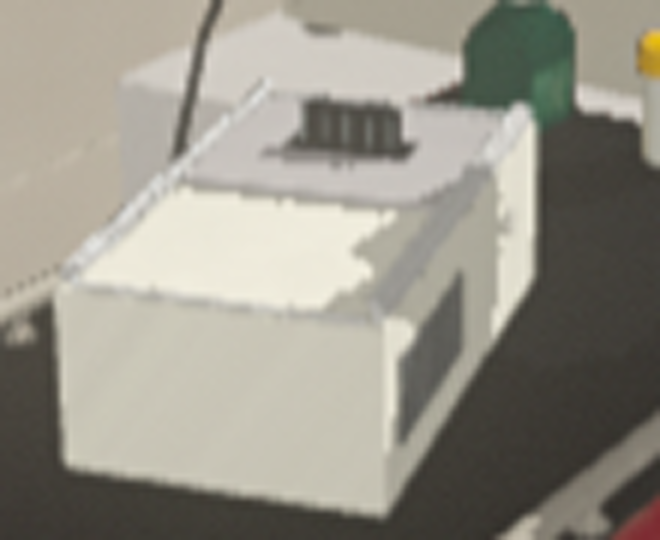

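```bash
cat > h.py <<'E'
import numpy as np
from rig import arm
def cam(n):
    c=arm.get_calibration(n); return c["intrinsics"],c["cam_to_world"]
def proj(n,P,c=None):
    K,T=c or cam(n); P=np.atleast_2d(P); q=(P-T[:3,3])@T[:3,:3]
    return (q@K.T)[:,:2]/q[:,2:]
def ray(n,u,v,z,c=None):
    K,T=c or cam(n)
    if n=="wrist":
        d=np.array([(u-K[0,2])/K[0,0],(v-K[1,2])/K[1,1]]);r=np.hypot(*d)
        d=np.array([*(d/r*np.sin(r) if r>1e-9 else d),np.cos(r)])
    else: d=np.linalg.solve(K,[u,v,1])
    d=T[:3,:3]@d; o=T[:3,3]; return o+d*(z-o[2])/d[2]
E
python3 - <<'E'
from h import *
from scipy.optimize import least_squares
s=lambda U,V:((U+.5)/5-.5+215,(V+.5)/5-.5+175)
d=lambda U,V:((U+.5)/6-.5+225,(V+.5)/6-.5+180)
obs=[("scene",s(90,487),(60,105,0)),("scene",s(405,523),(-60,105,0)),("scene",s(412,363),(-60,105,70)),("scene",s(87,335),(60,105,70)),
("side",d(67,468),(60,105,0)),("side",d(385,518),(-60,105,0)),("side",d(383,320),(-60,105,70)),
("side",d(535,270),(-60,-105,0)),("side",d(530,108),(-60,-105,78)),("scene",s(470,75),(-60,-105,78)),("scene",s(208,52),(60,-105,78)),("side",d(265,80),(60,-105,78))]
def W(p,L):
    c,q=np.cos(p[2]),np.sin(p[2]);L=np.array(L)/1000
    return np.array([p[0]+c*L[0]-q*L[1],p[1]+q*L[0]+c*L[1],L[2]])
def f(p): return np.concatenate([proj(n,W(p,L))[0]-uv for n,uv,L in obs])
best=min((least_squares(f,[.5,-.1,y],loss="soft_l1") for y in(-.4,0,.4)),key=lambda r:r.cost)
p=best.x;print(p[:2],np.degrees(p[2]));print(f(p).reshape(-1,2).round(1).tolist())
# grip top centre z=.074+.018
for n,uv in(("scene",s(314,96)),("side",d(354,102))):
    q=ray(n,*uv,.092);c,si=np.cos(p[2]),np.sin(p[2]);dd=q[:2]-p[:2];print(n,q,"local",c*dd[0]+si*dd[1],-si*dd[0]+c*dd[1])
for nm,uv,z in(("tub",(188,296),0),("tape",(261,310),.019),("cup",(329,170),.059),("bottle",(295,183),0)): print(nm,ray("scene",*uv,z))
E
```

```text
[0.51312748 0.03762351] 17.71137107259839
[[-0.4, -0.2], [-0.2, 0.3], [-0.0, 1.7], [-1.1, -0.1], [0.2, -0.2], [0.7, -0.3], [0.9, 1.9], [-0.2, 1.2], [1.3, -0.7], [0.5, -0.9], [-1.7, -1.3], [-0.2, -0.5]]
scene [ 0.52670279 -0.00559562  0.092     ] local -0.00021635965827857678 -0.04530049700524802
side [ 0.52890586 -0.00801244  0.092     ] local 0.0011470368978088279 -0.04827298855113572
tub [0.57147983 0.24891636 0.        ]
tape [0.4327457  0.23587438 0.019     ]
cup [ 0.4959876  -0.22347084  0.059     ]
bottle [ 0.58494805 -0.22443137  0.        ]
```

Run:
```python
from h import *
import cv2
def tri(a,b):
    Ps=[]
    for n in("scene","side"):
        K,T=cam(n);Ps.append(K@np.linalg.inv(T)[:3])
    X=cv2.triangulatePoints(*Ps,np.float64(a).reshape(2,1),np.float64(b).reshape(2,1));return (X[:3]/X[3]).ravel()
print(tri((361,72),(372,118)),tri((376,54),(392,105)),tri((236,58),(275,108)))
print(arm.current_tool_rot().round(3))
print(ray("wrist",150,20,0))
p=np.array([.5131,.0376]);yaw=np.radians(17.71)
def R(th): # tool y at angle th from world x ; z down
    y=np.array([np.cos(th),np.sin(th),0]);z=np.array([0,0,-1]);return np.c_[np.cross(y,z),y,z]
q0=arm.current_joint_positions()
for k in(90,-90):
    r=R(yaw+np.radians(k))
    for P in((.5292,-.0129,.08),(.5292,-.0129,.2),(.35,-.05,.35)):
        print(k,P,arm.solve_ik(P,r))
```

```text
[ 0.5404916  -0.54187157  0.21495022] [ 0.54600902 -0.71696167  0.2349473 ] [ 0.92769688 -0.50914834  0.21980027]
[[ 0.974  0.228 -0.   ]
 [ 0.228 -0.974  0.001]
 [ 0.    -0.001 -1.   ]]
[ 0.31315295 -0.3954637   0.        ]
90 (0.5292, -0.0129, 0.08) [-7.86099297e+00  3.08252786e+01  9.89204506e+01 -2.54444375e-14
  5.02542708e+01 -1.15570993e+02]
90 (0.5292, -0.0129, 0.2) [-7.86099297e+00  2.14921214e+01  9.16041377e+01 -2.54444375e-14
  6.69037409e+01 -1.15570993e+02]
90 (0.35, -0.05, 0.35) [-1.78350360e+01 -2.34871870e+00  9.72384650e+01 -2.54444375e-14
  8.51102537e+01 -1.25545036e+02]
-90 (0.5292, -0.0129, 0.08) [-7.86099297e+00  3.08252786e+01  9.89204506e+01 -2.54444375e-14
  5.02542708e+01  6.44290070e+01]
-90 (0.5292, -0.0129, 0.2) [-7.86099297e+00  2.14921214e+01  9.16041377e+01 -2.54444375e-14
  6.69037409e+01  6.44290070e+01]
-90 (0.35, -0.05, 0.35) [-1.78350360e+01 -2.34871870e+00  9.72384650e+01 -2.54444375e-14
  8.51102537e+01  5.44549640e+01]
```

```bash
cat >> h.py <<'E'
import cv2
p=np.array([.5131,.0376]);yaw=np.radians(17.71)
bx=np.array([np.cos(yaw),np.sin(yaw),0]);by=np.array([-np.sin(yaw),np.cos(yaw),0])
def R(th):
    y=np.array([np.cos(th),np.sin(th),0]);z=np.array([0,0,-1]);return np.c_[np.cross(y,z),y,z]
def B(x,y,z): return np.array([*p,0])+bx*x+by*y+np.array([0,0,z])
def L(P):
    d=np.asarray(P)-[*p,0]; return np.array([d@bx,d@by,P[2]])
RG=R(yaw-np.pi/2)
def wproj(P,c):
    K,T=c;q=(np.asarray(P)-T[:3,3])@T[:3,:3];t=np.arctan2(np.hypot(q[0],q[1]),q[2]);a=np.arctan2(q[1],q[0])
    return np.array([K[0,2]+K[0,0]*t*np.cos(a),K[1,2]+K[1,1]*t*np.sin(a)])
def snap(n,f):
    c=cam(n);im=arm.snapshot(n);cv2.imwrite("pics/"+f+".png",im[:,:,::-1]);np.savez("pics/"+f+".npz",K=c[0],T=c[1]);return c
def F(k=10):
    v=[]
    for _ in range(k): v.append(arm.current_force()); arm.sleep(.01)
    return np.mean(v,0)
E
python3 - <<'E'
from h import *
arm.move_to([.35,-.05,.35],RG)
arm.move_to(B(-.0,-.04,.24),RG)
c=snap("wrist","w1"); print(arm.current_t(),arm.current_ee_pos(),c[1].round(3).tolist(),F())
E
```

```text
3.25 [ 0.52476264 -0.00111847  0.24106824] [[0.305, -0.923, -0.236, 0.592], [-0.952, -0.295, -0.076, 0.02], [0.0, 0.248, -0.969, 0.411], [0.0, 0.0, 0.0, 1.0]] [-0.25004588  0.24041992  0.40143446]
```

View pics/w1.png

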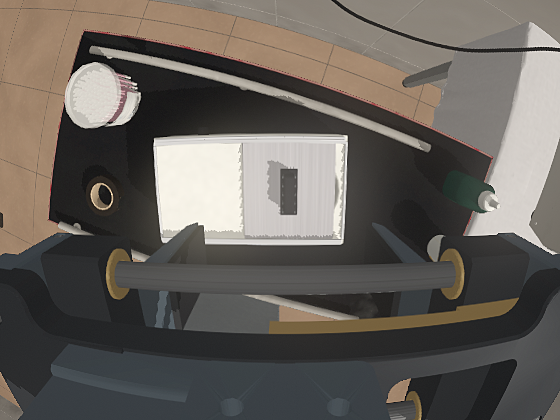

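Run:
```python
import cv2
a=cv2.imread("pics/w1.png")[125:255,145:355]
cv2.imwrite("pics/w1c.png",cv2.resize(a,None,fx=3.8,fy=3.8,interpolation=cv2.INTER_CUBIC))
```

```text
(no output)
```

View pics/w1c.png

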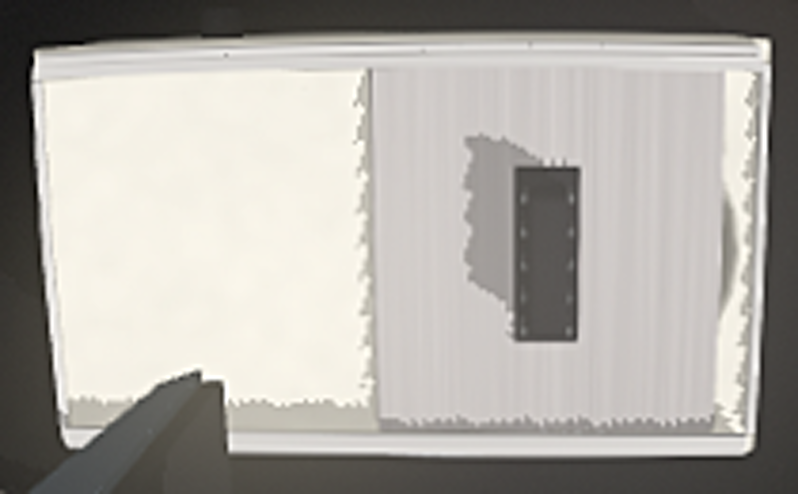

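The guard is a few mm open: a sliver of the recess shows at crop (730,250). The bar is at crop (515–578, 167–340).

Run:
```python
from h import *
z=np.load("pics/w1.npz");c=(z["K"],z["T"])
s=lambda U,V:((U+.5)/3.8-.5+145,(V+.5)/3.8-.5+125)
for nm,uv,h in(("c++",(35,50),.078),("c+-",(768,40),.078),("c--",(752,455),.078),("c-+",(65,448),.078),
 ("bar1",(515,167),.092),("bar2",(580,167),.092),("bar3",(577,340),.092),("bar4",(516,340),.092),("plate+",(373,240),.074),("plate-",(722,250),.074)):
    q=ray("wrist",*s(*uv),h,c);print(nm,q.round(4),(L(q)*1000).round(1))
```

```text
c++ [0.5418 0.151  0.078 ] [61.8 99.3 78. ]
c+- [ 0.6037 -0.0438  0.078 ] [  61.5 -105.1   78. ]
c-- [ 0.4905 -0.0802  0.078 ] [ -57.4 -105.3   78. ]
c-+ [0.4284 0.1155 0.078 ] [-57.   99.9  78. ]
bar1 [0.5508 0.011  0.092 ] [ 27.9 -36.8  92. ]
bar2 [ 0.556  -0.0051  0.092 ] [ 27.9 -53.7  92. ]
bar3 [ 0.5115 -0.0189  0.092 ] [-18.7 -53.3  92. ]
bar4 [ 0.5065 -0.0033  0.092 ] [-18.7 -37.   92. ]
plate+ [0.5171 0.0422 0.074 ] [ 5.2  3.2 74. ]
plate- [ 0.5442 -0.0517  0.074 ] [  2.4 -94.5  74. ]
```

```bash
sed -i 's/^p=np.array.*;yaw/p=np.array([.5131,.0376])+.0025*np.array([.9526,.3042]);yaw/' h.py
python3 - <<'E'
from h import *
f0=F()
arm.move_l(B(0.001,-.045,.11),feed=.2)
arm.move_l(B(0.001,-.045,.079),feed=.06)
print("down",F()-f0,arm.current_ee_pos())
arm.grip(0.0)
print("grip",arm.current_width(),F()-f0,arm.current_t())
P0=arm.current_ee_pos()
for d in(.02,.05,.075,.088):
    arm.move_l(B(0.001,-.045+d,.079),feed=.08); print(d,F(4)-f0,L(arm.current_ee_pos()))
snap("wrist","w2");snap("scene","s2")
print(arm.current_t(),arm.current_width())
E
```

```text
down [-0.03060323 -0.19332502  0.01457501] [ 0.53033696 -0.00422287  0.07921635]
grip 0.012055400902347815 [ 0.25623857  0.22594765 -0.38527482] 6.2333
0.02 [-0.15587155  1.14955652 -0.99161784] [ 0.00103786 -0.02450956  0.07899365]
0.05 [ 2.01482075  1.6427656  -2.07414174] [0.00112318 0.00530223 0.07901258]
0.075 [ 3.56561179  2.16198718 -3.63174529] [0.00117112 0.03048263 0.07902243]
0.088 [ 4.56011875  2.94252807 -4.27455309] [0.0012174  0.04355111 0.07902001]
8.1583 0.011606306764558242
```

View pics/w2.png

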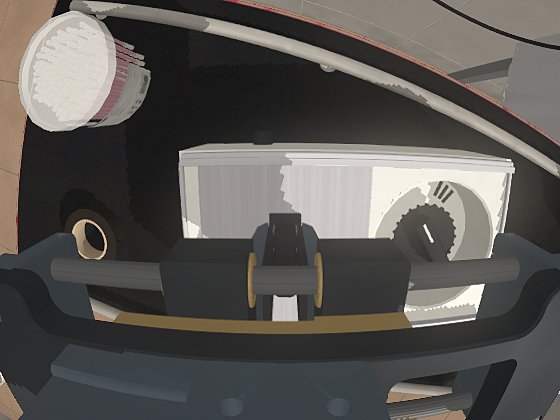

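The guard has moved about 88 mm. The recess is clear, with the knob at about (425,235) and the triple mark at (442,190). I'll release and look from above.

Run:
```python
from h import *
arm.grip(.05)
arm.move_l(B(0.001,.043,.13),feed=.2)
arm.move_to(B(-.005,-.0,.21),RG)
snap("wrist","w3"); print(arm.current_t(),F())
a=cv2.imread("pics/w3.png")
cv2.imwrite("pics/w3c.png",cv2.resize(a[110:260,140:400],None,fx=3,fy=3,interpolation=cv2.INTER_CUBIC))
```

```text
9.8 [-0.10491412 -0.07288631 -0.10501997]
```

View pics/w3c.png

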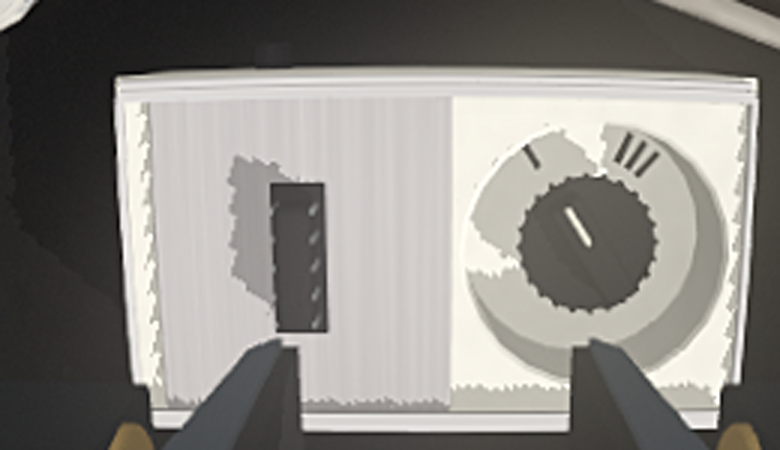

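Run:
```python
import cv2,numpy as np
a=cv2.imread("pics/w3.png")[145:225,292:385].astype(float)
a=np.clip(255*(a/255)**.45*1.0,0,255); a=cv2.resize(a,None,fx=7,fy=7,interpolation=cv2.INTER_CUBIC)
cv2.imwrite("pics/w3k.png",np.clip((a-60)*1.8,0,255))
```

```text
[ WARN:0@0.062] global loadsave.cpp:1063 imwrite_ Unsupported depth image for selected encoder is fallbacked to CV_8U.
```

View pics/w3k.png

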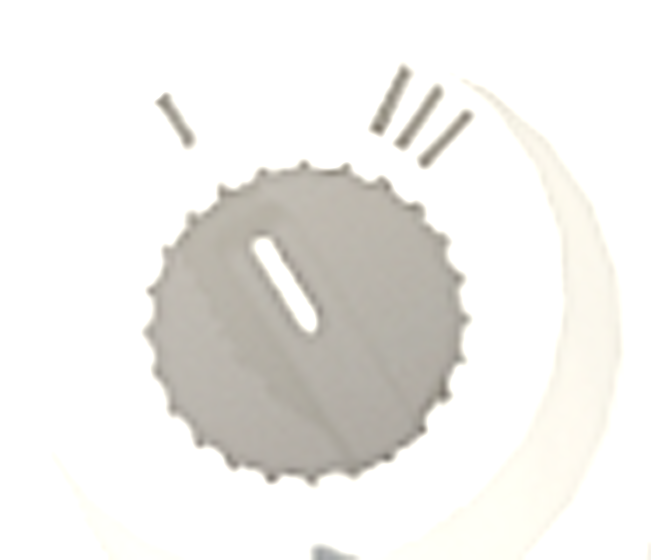

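Run:
```python
from h import *
z=np.load("pics/w3.npz");c=(z["K"],z["T"])
s=lambda U,V:((U+.5)/7-.5+292,(V+.5)/7-.5+145)
sk=[ray("wrist",*s(*q),.0515,c) for q in((150,330),(465,320),(305,165),(310,480),(195,218),(420,430),(420,208),(200,443))]
A=np.array(sk)[:,:2];X=np.linalg.lstsq(np.c_[2*A,np.ones(len(A))],(A**2).sum(1),rcond=None)[0]
print("skirt c",X[:2],"r",np.sqrt(X[2]+X[:2]@X[:2]),L([*X[:2],.05]), "nominal",B(0,-.053,.05))
def dirn(a,b,h):
    a,b=(ray("wrist",*s(*q),h,c) for q in(a,b)); d=a-b; print(L(a).round(4),L(b).round(4),"ang world",np.degrees(np.arctan2(d[1],d[0])),"rel box x",np.degrees(np.arctan2(d@by,d@bx)))
dirn((262,240),(312,330),.0665); dirn((290,215),(410,405),.0665);dirn((225,290),(350,460),.0665);dirn((163,97),(190,145),.0325)
dirn((437,90),(400,147),.0325)
# single-mark: from skirt centre
# recess rim circle
z0=cv2.imread("pics/w3.png")
u=lambda U,V:((U+.5)/3-.5+140,(V+.5)/3-.5+110)
for q in((115,78),(757,78),(720,430),(153,430)): print(L(ray("wrist",*u(*q),.078,c)).round(4))
for q in((726,245),(465,245),(597,382),(645,126)): print("rim",L(ray("wrist",*u(*q),.07,c)).round(4))
print((L(c[1][:3,3])*1000).round(0))
```

```text
skirt c [ 0.53097486 -0.01382831] r 0.023890039627431362 [-0.00111669 -0.05442857  0.05      ] nominal [ 0.53160406 -0.01212775  0.05      ]
[ 0.0141 -0.0449  0.0665] [ 0.0012 -0.0524  0.0665] ang world 48.09096619786551 rel box x 30.380966197865515
[ 0.0177 -0.0488  0.0665] [-0.0097 -0.0672  0.0665] ang world 51.62740993317111 rel box x 33.9174099331711
[ 0.0069 -0.0398  0.0665] [-0.0179 -0.0587  0.0665] ang world 55.072260141848375 rel box x 37.362260141848374
[ 0.0308 -0.0337  0.0325] [ 0.0234 -0.038   0.0325] ang world 47.79310746046032 rel box x 30.083107460460315
[ 0.0325 -0.0766  0.0325] [ 0.0235 -0.071   0.0325] ang world -14.139618755872426 rel box x -31.849618755872427
[0.0589 0.1007 0.078 ]
[ 0.0589 -0.104   0.078 ]
[-0.0605 -0.0994  0.078 ]
[-0.0605  0.0958  0.078 ]
rim [ 0.0027 -0.0986  0.07  ]
rim [ 0.0022 -0.011   0.07  ]
rim [-0.0452 -0.0564  0.07  ]
rim [ 0.0417 -0.069   0.07  ]
[ 65.  -1. 381.]
```

The knob centre is at (0.531, -0.0138), and its fitted skirt radius of 23.9 mm matches the given 24 mm. The bar lies at 48° in world. Next I'll grip it lightly in place, then feel downward.

```bash
cat >> h.py <<'E'
C=np.array([.5310,-.0138]); TH0=np.radians(48.0-90)
E
python3 - <<'E'
from h import *
r=R(TH0)
arm.move_to([*C,.12],r); arm.grip(.026)
f0=F(20); np.save("f0.npy",f0); print(f0,arm.current_joint_positions()[5])
arm.move_l([*C,.075],r,feed=.1)
arm.move_l([*C,.0535],r,feed=.04)
print(F()-f0,arm.current_ee_pos(),arm.current_t())
arm.grip(0)
print(F()-f0,arm.current_torque(),arm.current_ee_pos(),arm.current_width(),arm.current_t())
snap("wrist","w4")
E
```

```text
[-0.02498218 -0.08896573 -0.23616726] 34.07406018010885
[0.023017   0.09381919 0.60066441] [ 0.53114363 -0.0138169   0.0536464 ] 12.6417
[-1.37590228  5.00335964  2.44665772] [ 0.90868952  0.24038863 -0.00644649] [ 0.53066674 -0.01336373  0.05355894] 0.011653139248410691 13.0917
```

View pics/w4.png

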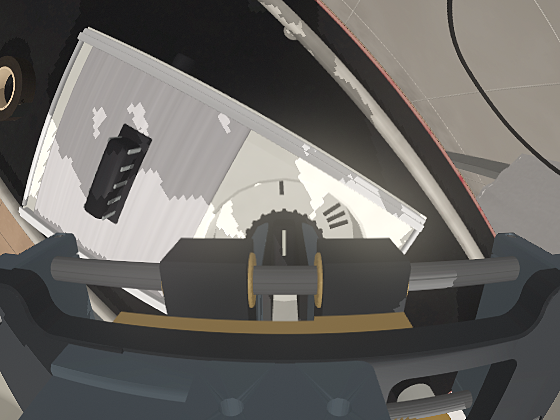

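Run:
```python
from h import *
f0=np.load("f0.npy");r=R(TH0);d=np.array([-.743,.669])
for k in(.0007,.0011):
    arm.move_l([*(C+k*d),.0535],r,feed=.02); f=F()-f0; print(k,f,f[:2]@d,arm.current_ee_pos(),arm.current_t())
```

```text
0.0007 [-0.38839926  3.28464702  2.71158353] 2.486009508329919 [ 0.53058058 -0.01325781  0.05357383] 13.475
0.0011 [1.39287936 2.17143111 2.56223424] 0.4177780476946779 [ 0.5304485  -0.01312833  0.05357709] 13.8083
```

```bash
sed -i 's/^C=.*;/C=np.array([.53018,-.01306]);/' h.py
python3 - <<'E'
from h import *
f0=np.load("f0.npy");r=R(TH0)
z=.0535; prev=0; log=[]
while z>.033:
    st=.0005 if len(log)<2 or log[-1][2]<5.5 and log[-1][2]-log[-2][2]<.9 else .00025
    z-=st
    arm.move_l([*C,z],r,feed=.02)
    f=F(5)-f0; log.append((z,arm.current_ee_pos()[2],f[2],*f[:2]))
    if f[2]>8.7: break
for l in log: print(np.round([l[0]*1e3,l[1]*1e3,*l[2:]],2))
print(arm.current_t(),arm.current_torque())
E
```

```text
[53.   53.04  2.54  2.23  1.26]
[52.5  52.52  2.35  2.79  1.13]
[52.   52.02  3.05  3.85  1.25]
[51.5  51.52  2.63  3.72  0.63]
[51.   51.03  2.63  4.28  0.71]
[50.5  50.5   2.61  4.46  0.7 ]
[50.   50.01  3.38  4.73  1.02]
[49.5  49.5   3.03  4.98  0.58]
[49.   48.98  3.34  5.03  0.43]
[48.5  48.46  3.35  5.13  0.61]
[48.   47.96  3.93  5.23  0.9 ]
[47.5  47.44  3.78  5.25  0.74]
[47.   46.95  3.84  4.83  0.59]
[46.5  46.43  3.69  4.83  0.59]
[46.   45.93  4.07  5.14  0.84]
[45.5  45.46  4.1   5.5   0.74]
[45.   44.95  4.    5.14  0.77]
[44.5  44.43  4.16  4.92  0.55]
[44.   44.09  7.71  4.26  0.63]
[43.75 43.97 10.94  3.55  0.6 ]
19.6417 [-0.01819403 -0.91433074 -0.02523646]
```

Bottom found at TCP z ≈ 44.1 mm, about 9 mm down, where the force jumps sharply. I'll turn now, holding about 10 N.

Run:
```python
from h import *
f0=np.load("f0.npy");z=.04380;Cc=C.copy()
a=0
while a<76:
    a=min(76,a+5)
    arm.move_l([*Cc,z],R(TH0-np.radians(a)),feed=.02)
    f=F(5)-f0; t=arm.current_torque()
    print(a,np.round(f,2),"tz",round(t[2],3),round(z*1e3,2),arm.current_ee_pos().round(4),round(arm.current_t(),2))
    if abs(t[2])>.6 or f[2]>14 : print("STOP");break
    z+=np.clip((f[2]-10)/12,-.2,.2)*1e-3
    
print(arm.current_joint_positions()[5])
```

```text
5 [ 3.96 -0.05 10.01] tz -0.073 43.8 [ 0.5303 -0.0131  0.044 ] 19.93
10 [ 3.8  -0.09  9.8 ] tz -0.069 43.8 [ 0.5303 -0.0132  0.044 ] 20.23
15 [ 4.   -0.93  9.65] tz -0.076 43.78 [ 0.5303 -0.0132  0.044 ] 20.52
20 [ 3.87 -0.94 10.23] tz -0.069 43.75 [ 0.5303 -0.0132  0.0439] 20.81
25 [ 3.66 -1.48 10.13] tz -0.035 43.77 [ 0.5303 -0.0133  0.044 ] 21.1
30 [ 3.84 -1.73  9.59] tz -0.053 43.79 [ 0.5303 -0.0133  0.044 ] 21.39
35 [ 3.44 -1.39 10.03] tz -0.012 43.75 [ 0.5303 -0.0133  0.0439] 21.68
40 [ 3.61 -1.75  9.88] tz -0.09 43.75 [ 0.5303 -0.0133  0.0439] 21.98
45 [ 3.51 -2.36 10.3 ] tz -0.022 43.74 [ 0.5303 -0.0133  0.0439] 22.27
50 [ 3.59 -2.52  9.69] tz 0.003 43.77 [ 0.5303 -0.0134  0.0439] 22.56
55 [ 3.39 -2.8  10.2 ] tz 0.009 43.74 [ 0.5303 -0.0134  0.044 ] 22.85
60 [ 3.32 -3.64 10.18] tz -0.023 43.76 [ 0.5302 -0.0134  0.0439] 23.14
65 [ 2.97 -3.44 10.  ] tz -0.012 43.77 [ 0.5302 -0.0134  0.0439] 23.43
70 [ 3.22 -3.58  9.64] tz -0.04 43.77 [ 0.5302 -0.0135  0.0439] 23.73
75 [ 3.52 -3.73 10.8 ] tz 0.004 43.74 [ 0.5301 -0.0135  0.0439] 24.02
76 [ 3.13 -3.24  9.55] tz 0.092 43.81 [ 0.5302 -0.0134  0.044 ] 24.31
110.13741290556361
```

Run:
```python
from h import *
f0=np.load("f0.npy");r=R(TH0-np.radians(76))
for z in(.046,.049,.052,.0535):
    arm.move_l([*C,z],r,feed=.03); print(z,F(5)-f0,arm.current_torque()[2])
arm.grip(.026); print(F()-f0,arm.current_t())
arm.move_l([*C,.10],r,feed=.1)
arm.move_to(B(-.005,-.0,.21),RG)
snap("wrist","w5"); print(arm.current_t())
a=cv2.imread("pics/w5.png")
cv2.imwrite("pics/w5c.png",cv2.resize(a[110:260,140:400],None,fx=3,fy=3,interpolation=cv2.INTER_CUBIC))
```

```text
0.046 [ 4.81670819 -3.70361021  3.94968884] 0.007469986738977634
0.049 [ 4.75766803 -4.32199148  3.38328464] -0.002141766433715754
0.052 [ 5.3893491  -3.90145264  2.49244587] 0.05285723413474233
0.0535 [ 4.77247704 -3.85348589  2.60967961] 0.08393735894304477
[-0.08658594 -0.04152467  0.32276341] 25.9917
27.3917
```

View pics/w5c.png

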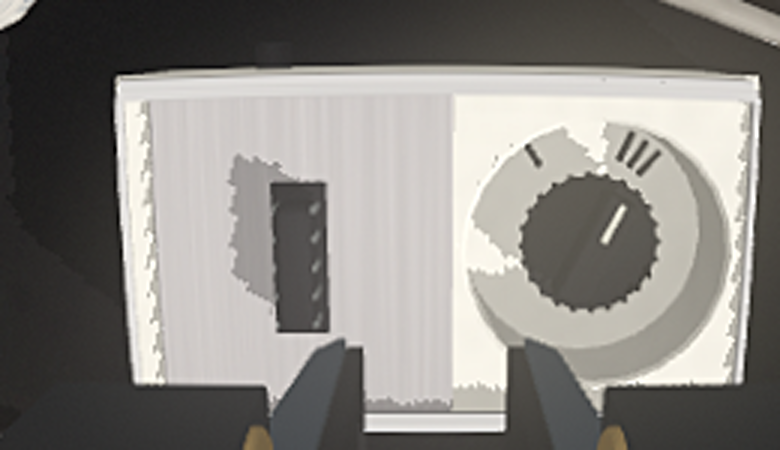

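The knob rests with its pointer at the triple mark. Next I'll shut the guard.

Run:
```python
from h import *
arm.grip(.04)
arm.move_l(B(0.001,.0435,.11),RG,feed=.2); f0=F()
arm.move_l(B(0.001,.0435,.079),feed=.06); print(F(5)-f0)
arm.grip(0); print(arm.current_width(),F(5)-f0)
for y in(.01,-.02,-.045):
    arm.move_l(B(0.001,y,.079),feed=.08); print(y,(F(5)-f0)@by,L(arm.current_ee_pos())[1])
while y>-.062:
    y-=.001; arm.move_l(B(0.001,y,.079),feed=.03); f=(F(5)-f0); print(round(y,4),f.round(2),f@by,L(arm.current_ee_pos())[1])
    if f@by>7: break
arm.sleep(.3); print(arm.current_t())
```

```text
[ 0.14593601 -0.11274022 -0.05799993]
0.012119945187963353 [-0.57282929 -0.06960176  2.23603486]
0.01 -1.4123112000269917 0.008301420402242684
-0.02 -1.2962602276737676 -0.021732955321870997
-0.045 -1.0697880013327754 -0.04680323138984712
-0.046 [-0.92 -0.94  5.27] -0.6185673555610659 -0.047574574966833205
-0.047 [-1.06 -1.11  5.5 ] -0.7332299074755684 -0.04855732223730162
-0.048 [-1.14 -0.39  5.64] -0.025177044952145296 -0.04950817668183257
-0.049 [-1.22 -0.77  5.76] -0.36242811490393423 -0.05049192401973531
-0.05 [-1.23 -0.38  5.36] 0.008734472241154185 -0.05147481030941908
-0.051 [-1.22 -0.96  5.99] -0.5478577584366412 -0.052484617190816166
-0.052 [-1.46 -0.45  5.67] 0.014807313905029344 -0.05348253948172452
-0.053 [-2.09  6.99  7.  ] 7.292617580027995 -0.05372766210819126
34.2167
```

Run:
```python
from h import *
arm.move_l(B(0.001,-.0526,.079),feed=.02)
arm.grip(.05)
arm.move_l(B(0.001,-.0526,.13),feed=.1)
arm.move_to(B(-.0,-.03,.24),RG)
snap("wrist","w6");snap("scene","s6"); print(arm.current_t(),F())
a=cv2.imread("pics/w6.png")[110:260,140:400]; b=cv2.imread("pics/s6.png")[140:330,120:360]
cv2.imwrite("pics/w6c.png",cv2.resize(a,None,fx=3,fy=3,interpolation=cv2.INTER_CUBIC))
cv2.imwrite("pics/s6c.png",cv2.resize(b,None,fx=3,fy=3))
```

```text
36.4833 [ 0.15363208  0.12170783 -0.01262072]
```

View pics/w6c.png

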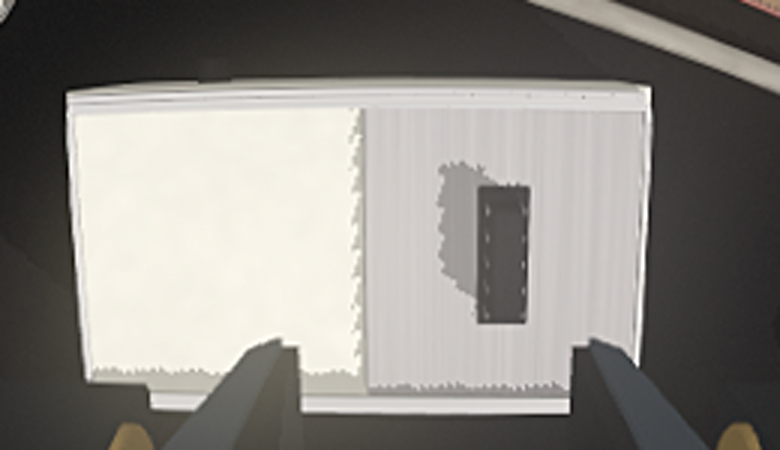

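View pics/s6c.png

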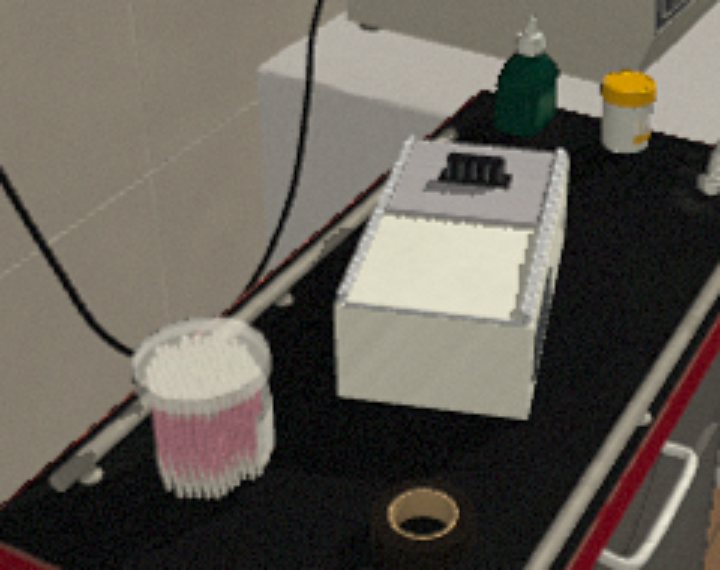

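The guard is fully shut: the plate reaches the box end at crop (640,240) and no recess shows. The bystanders are in place and the gripper is clear, so I'm handing in.

Run:
```python
from rig import arm
print(arm.sign_off(),arm.current_t())
```

```text
the job is handed in; nothing more can be done
the job is handed in; nothing more can be done
```

The sample warmer is switched on and the guard is shut again. I handed the job in at about 37 s of the 72 s allowed; sign-off reports no verdict.

- **Guard opening:** I slid the plate about 88 mm by its grip bar. It was already about 8 mm open, which makes roughly 0.096 m in all.
- **Knob:** I felt the bottom at about 9 mm down. I turned it clockwise 76° (1.33 rad) at 9.6–10.8 N; the highest push I read was 10.9 N. I then let it rise and released it.
- **Knob check:** the wrist picture taken before shutting the guard shows the pointer resting at the triple mark. It can't be seen with the guard closed.
- **Guard shutting:** I slid it back until it met its end stop (about 7 N), then let go.
- **Last checks:** the final pictures show the plate at the end of the box with no recess visible. The bystanders are where they were, the gripper is clear, and the wrist force is about zero.

No check failed. A small error in my position estimates gave sideways forces of up to about 6 N while sliding the guard and turning the knob. That is far below the 40 N and 120 N limits.

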